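# Free the child lock of the blue landing cupboard

### The job

Open the blue cupboard on the landing shelf: push its red child-lock hook down through the notch in the cupboard's top until the door springs ajar, then swing that door wide open, to roughly a right angle, and leave it standing open. Leave the green cupboard shut, and do not shove or knock over the steam iron or the dish of buttons.

Things in the scene. Friction and masses are not known exactly. Their poses are not given: they have to be found in the camera images.
- blue_cupboard: Small blue cupboard fixed to the shelf, left or right of a green one of the same build, turned up to 12 degrees. 160 deep (x), 180 wide (y), 180 high; a 12 thick blue door covers its whole front. Origin: centre of its underside; +x points from door to back (the door faces -x, the robot), z up. The top's front edge has a notch, x -80 to -10, y -35 to 35, shut in front by the door.
- blue_cupboard_pad (a point): Centre of the top of the hook's flat red thumb pad, 50 (x) by 60 (y), lying in the notch 8 below the cupboard's top; press here. At (-37, 0, 172) in the cupboard's frame, same axes; sinks with the hook. Between pad and door, x -80 to -64, y -18 to 18, the hook's tooth holds a steel keeper bar that belongs to the door and does not go down.
- blue_cupboard_hook (a joint): The blue cupboard's red hook: how far it is pressed straight down, in m. 0 at rest, 0.018 at its stop; it lets the door go at about 0.008, with the keeper moving away from the pad. A spring pushes it back up: 2 N at the start, 6.5 N at the stop, plus about 1 N of rubbing.
- blue_cupboard_hinge (a point): Top end of the blue door's upright hinge line, at the left front edge: (-80, 90, 180) in the cupboard's frame, same axes. The door's inner face runs through this line, its thickness lies outside; the panel reaches 178 from the line and from 10 above the shelf to the top. The keeper stands 14 out of the inner face, 70 to 110 from the line, 10 to 20 below the top.
- blue_cupboard_door (a joint): Angle of the blue door in rad: 0 shut, grows as its right-hand edge swings out towards the robot; stop at 1.5. Once the hook is down a spring swings it in about a second to 0.5 to 0.6; from there on it must be pushed, 1 to 3 N, and stays where it is left. No handle: push the inner face with shut fingers let down from above between door and cupboard. Its swing is clear.
- green_cupboard_door (a joint): Angle of the green cupboard's door, in rad, 0 shut. The green cupboard (a bystander beside the blue one, at least 25 clear) has the same size and the same red hook. It must stay shut.
- iron: Silver steam iron with black handle, standing upright on its heel, loose, 120 by 120 and 250 high, on the left of both cupboards. Origin: centre of its underside, z up. Bystander.
- dish: White ceramic button dish, loose, 110 across, 35 high, at the far left or right, nearer the robot than the cupboards; a flat black trivet, 160 across, lies on the other side. Origin: centre of its underside, z up. Bystander.

How it is judged:
By the outcome, as a careful person would: the job done as asked, in the order asked, and still so for the second after the job is handed in, with the robot touching nothing.
It also fails if it takes over 45 s, if anything falls off the work surface, if the arm or the gripper's body presses on something with over 40 N, if the wrist force passes 120 N, or if a joint passes its speed limit or range.

### The arm

A 6-joint arm with a two-finger parallel gripper is mounted at the origin on the work surface. World frame = base frame: x ahead of the robot, y to its left, z up, the work surface at z = 0. Lengths are in m, angles in degrees, forces in N, time in s.
With the tool pointing down it reaches from about 0.425 to 0.95 m from the base axis. Payload 3.5 kg.
Tool frame: the origin (TCP) lies on the centre line of the jaws, within the pads' length; the fingertips stand robot.tip_extent ahead of it and the grasp point (between the pads) lies 5 mm behind it (robot.tip_extent is the distance from the TCP to the fingertips, in m); x points along the fingers, y is the direction in which the jaws open and shut, and the axes are right-handed (so a half turn about x gives the same grasp; the last joint's range is limited). The gripper opens to 85 mm and grips with 20 to 120 N. Pads are 22 mm wide; open, the fingers measure 114 mm over their backs; the gripper's body (76 mm by 85 mm) begins 54 mm behind the grasp point. The pads swing forward as they close: fully open they stand 13 mm farther back than shut.
Start: joints at [67.437, 16.404, 90.338, -0, 73.258, -8.594], TCP at [0.163, 0.655, 0.245] pointing down, gripper open.
Joint ranges: [-158.93, 158.93], [-51.34, 127.21], [12.03, 142.37], [-87.48, 267.48], [13.55, 161.25], [-162.69, 162.69]. Speed limits (degrees/s): [159.86, 159.86, 180, 180, 180, 180].

### API

Orientations are given as [roll, pitch, yaw] about the fixed x, y, z axes, in that order (R = Rz(yaw) Ry(pitch) Rx(roll)).
In Python, from cell import robot gives the robot as it stands.
- The arm moves only by the tool arm_command, never from a script. Its argument "series" is a list of rows, each an object of numbers: "x", "y", "z": the shift along the tool's x, y, z in mm; "turn": the turn about the tool's x in degrees. A call has 1 to 12 rows; each row is the pose to reach, as a shift and turn from the pose measured when the call began, along the tool's axes at that moment; what a row does not reach only later rows make up. A row lasts 1/8 s, in which the tool goes at most 62.5 mm and 10.7 degrees, less where a joint would pass 70% of its speed; a pose out of reach is approached as far as the arm can. A call with a gripper value outside its range is refused whole. "jaw" is the gripper command: -1 is shut, 1 is fully open, values between are in proportion, set as the call begins (left out, the last holds). The fingers move at their own pace and stop on an object; "squeeze" is the grip in N (left out, the last holds). Time passes only in rows, so rows that repeat a pose let the fingers close. It gives the time, the measured TCP pose, the force and the opening at its end, in the units of the state.
- robot.sense(): the state, without advancing time (a new reading comes with each control period).
- robot.read_camera(name): name is "scene" or "side" or "wrist"; returns (picture, depth): 420x560x3 uint8, blue, green, red; 420x560 float32, m along the optical axis (not along the pixel's ray), 0 where there is no reading.
- robot.camera_params(name): a dict with "fx", "fy", "cx", "cy" (pixels), "R" (3x3) and "t" (3): a world point X has camera coordinates R X + t. Camera axes: x right, y down, z forward; pixel columns grow to the right and rows downward; lengths in m; the calibration is good to about 2 mm. A picture is of the moment at which its call begins: read the wrist's pose just before it. camera_params takes no time and is no camera call; for the wrist camera it gives the pose at the moment of the call.
- robot.sign_off(): hands the job in, once; it reports no verdict.
Trained networks look in the newest picture that a camera, given by its name, has taken for a name from the list of things; names that differ only in an ending like _2 or _b are one class to them, and where a whole thing is asked for, a point or a joint stands for the part that bears it (a point fixed in the world has none). Each returns a list of dicts, best first, with "score" (0 to 1); they miss things now and then, are a little off and sometimes report something else, mostly with a low value. They report only what shows in the picture. A call takes as long as a camera call.
- robot.find_in(camera, query): "extent" ([left, top, width, height] in pixels, round what is visible of it).
- robot.silhouettes(camera, query): "pixels" (420x560 bool, what is visible of it) and "extent" ([left, top, width, height] in pixels, round what is visible of it).
The state is a dict: "time": time; "joint_pos": joint angles; "qd": joint speeds; "tau": joint torques, N m; "tcp_pos": TCP position; "ee_rot": TCP orientation; "force": force on the tool from outside, world axes, zero at the start; "ft_torque": the same for the moment, N m; "grip_width": opening from 0.0 (shut) to 1.0 (fully open).
Only numpy, scipy, OpenCV 4.12 (cv2) and the standard library are available. Lean on these libraries where they do the work, as an engineer would, in place of code of your own. Each camera call takes 0.05 s, during which the arm holds its last target.

## Working session

There is one attempt and no reset: what is moved stays moved. The work goes in short steps, Python scripts to look and compute and a tool call to move; the robot and the scene stay as the last step left them, time stands still between calls to the robot, and variables do not carry over. Pictures are saved under pics/ and viewed, and the job is handed in when it is done.

Besides the shell and the picture viewer there is one more tool, called after "Emit:" in YAML: its name, and indented under it one key for each argument. arm_command: Moves the arm, as the interface text tells. Its arguments: {"type":"object","properties":{"series":{"type":"array","items":{"type":"object","properties":{"x":{"type":"number"},"y":{"type":"number"},"z":{"type":"number"},"turn":{"type":"number"}}}},"jaw":{"type":"number"},"squeeze":{"type":"number"}},"required":["series"]}

```bash
ls; mkdir -p pics; python3 - <<'E'
from cell import robot
import cv2,numpy as np
s=robot.sense(); print({k:s[k] for k in ("time","tcp_pos","ee_rot","force","grip_width")}, robot.tip_extent)
for n in("scene","side"):
    p,d=robot.read_camera(n); cv2.imwrite(f"pics/{n}0.png",p); np.save(f"/tmp/{n}0.npy",d)
    c=robot.camera_params(n); R=np.array(c["R"]);print(n,-R.T@np.array(c["t"]),R[2],c["fx"])
    for q in("blue_cupboard","blue_cupboard_pad","green_cupboard_door","iron","dish"):
        print(q,[(r["score"],r["extent"]) for r in robot.find_in(n,q)][:3])
E
```

```text
pics
{'time': 0.0, 'tcp_pos': array([0.16267948, 0.65447683, 0.24392751]), 'ee_rot': array([ -97.96038303,   89.86454524, -111.92809445]), 'force': array([ 0.47526936,  0.12509607, -0.02237005]), 'grip_width': 0.9989961556065731} 0.014
scene [ 0.91694527 -0.27731902  1.40988736] [-0.26927487  0.20199269 -0.94164218] 535.151247193987
blue_cupboard [(0.85, [299.7, 153.6, 106.2, 112.8])]
blue_cupboard_pad [(0.87, [328.0, 177.7, 32.3, 28.4])]
green_cupboard_door [(0.83, [212.0, 220.7, 66.3, 47.4])]
iron [(0.97, [402.0, 106.9, 52.9, 79.6]), (0.61, [299.6, 153.2, 103.8, 113.9])]
dish [(0.92, [369.5, 83.8, 33.5, 30.7])]
side [ 0.95950262 -0.04525748  1.23688785] [-0.31287236  0.02110263 -0.94956072] 468.23445851265785
blue_cupboard [(0.63, [300.9, 186.8, 88.6, 92.2])]
blue_cupboard_pad [(0.97, [333.1, 204.0, 26.1, 23.1])]
green_cupboard_door [(0.93, [188.4, 205.1, 80.7, 19.9])]
iron [(0.65, [426.4, 194.1, 62.3, 68.0])]
dish [(0.97, [425.5, 141.2, 41.4, 37.5])]
```

View pics/scene0.png

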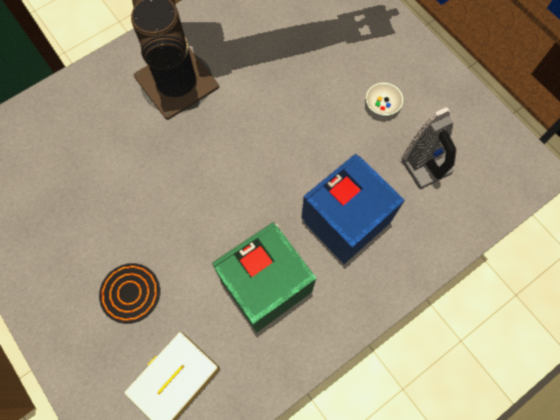

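View pics/side0.png

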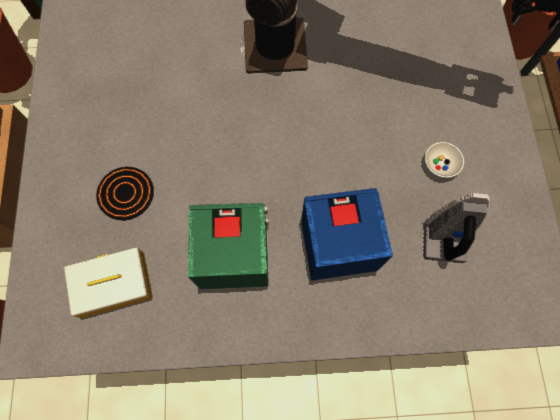

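The scene view shows the blue cupboard around (353,205), with its pad at (344,190). The iron is at (432,155) and the dish at (384,100), both on the robot's left (image right). The green cupboard is at (262,275). Next I'll fit the cupboard pose from the depth data.

```bash
cat > h.py <<'E'
from cell import robot
import cv2,numpy as np
def cloud(n,d=None):
    p=None
    c=robot.camera_params(n)
    if d is None: p,d=robot.read_camera(n)
    v,u=np.mgrid[:420,:560]
    C=np.stack([(u-c["cx"])*d/c["fx"],(v-c["cy"])*d/c["fy"],d],-1)
    W=(C-np.array(c["t"]))@np.array(c["R"])
    W[d<=0]=np.nan
    return p,W
E
python3 - <<'E'
from h import *
for n in("scene","side"):
    p=cv2.imread(f"pics/{n}0.png").astype(int);d=np.load(f"/tmp/{n}0.npy");_,W=cloud(n,d)
    b,g,r=p[...,0],p[...,1],p[...,2]
    for nm,m in(("blue",(b>1.6*g)&(b>1.6*r)&(b>60)),("green",(g>1.4*r)&(g>1.3*b)&(g>50))):
        z=W[...,2]; k=m&(z>.165)&(z<.2)&(W[...,0]>.3)
        k[:, :]&=True
        P=W[k]; rc=cv2.minAreaRect((P[:,:2]*1000).astype(np.float32)); print(n,nm,len(P),np.median(P[:,2]),rc,cv2.boxPoints(rc).round().tolist())
    red=(r>150)&(g<60)&(b<60)
    nl,L,st,ce=cv2.connectedComponentsWithStats(red.astype(np.uint8))
    for i in range(1,nl):
        if st[i,4]>100:
            P=W[L==i];P=P[P[:,2]>.15];print(" red",ce[i].round(),len(P),P.mean(0).round(4),cv2.minAreaRect((P[:,:2]*1000).astype(np.float32)))
    for q in("iron","dish"):
        m=robot.silhouettes(n,q) if False else None
    for nm,u0,v0,w,h in((("iron",402,107,53,80),("dish",369,84,34,31)) if n=="scene" else (("iron",426,194,63,68),("dish",425,141,42,38))):
        P=W[v0:v0+h,u0:u0+w].reshape(-1,3);P=P[P[:,2]>.012];print(nm,np.nanpercentile(P,[2,98],axis=0).round(3).tolist())
E
```

```text
scene blue 3880 0.17946089953955063 ((657.1251220703125, 132.54905700683594), (171.26878356933594, 178.50379943847656), 5.015396595001221) [[564.0, 214.0], [580.0, 36.0], [750.0, 51.0], [735.0, 229.0]]
scene green 4691 0.17974309781284703 ((670.1320190429688, -149.9697265625), (179.33091735839844, 173.94656372070312), 89.33470916748047) [[582.0, -239.0], [756.0, -241.0], [758.0, -61.0], [584.0, -59.0]]
 red [344. 190.] 448 [0.6248 0.131  0.1714] ((622.1331176757812, 130.80844116210938), (55.020179748535156, 61.08004379272461), 5.595575332641602)
 red [250. 256.] 113 [ 0.6218 -0.1518  0.1709] ((622.5886840820312, -150.4622802734375), (28.751222610473633, 61.91101837158203), 10.869881629943848)
iron [[0.612, 0.369, 0.017], [0.724, 0.46, 0.241]]
dish [[0.386, 0.404, 0.012], [0.486, 0.503, 0.038]]
side blue 4396 0.1795825233615766 ((655.943359375, 134.64418029785156), (171.4988555908203, 177.42735290527344), 5.032442092895508) [[563.0, 215.0], [578.0, 39.0], [749.0, 54.0], [734.0, 231.0]]
side green 4632 0.1796396223372509 ((669.6049194335938, -148.0753631591797), (180.2074737548828, 173.9554901123047), 89.22595977783203) [[581.0, -237.0], [755.0, -239.0], [758.0, -59.0], [584.0, -57.0]]
 red [344. 214.] 465 [0.6246 0.1329 0.1718] ((623.8892211914062, 133.11798095703125), (48.30119323730469, 58.93806457519531), 4.824560642242432)
 red [227. 227.] 479 [ 0.6389 -0.1478  0.1718] ((638.7145385742188, -147.76321411132812), (57.49877166748047, 49.05830383300781), 88.81489562988281)
iron [[0.611, 0.372, 0.018], [0.723, 0.46, 0.243]]
dish [[0.384, 0.403, 0.012], [0.485, 0.504, 0.038]]
```

```bash
cat >> h.py <<'E'
from scipy.spatial.transform import Rotation as Ro
O=np.array([.6625,.1341,0]);Y=Ro.from_euler("z",5.03,degrees=True).as_matrix()
def cw(*p): return O+Y@(np.array(p)/1000.)
def pose():
    s=robot.sense();return np.array(s["tcp_pos"]),Ro.from_euler("xyz",s["ee_rot"],degrees=True).as_matrix(),s
def shift(target):
    t,R,s=pose(); return (R.T@(np.asarray(target)-t)*1000).round(1)
E
python3 - <<'E'
from h import *
t,R,s=pose();print(R.round(3));print(cw(-37,0,172),cw(-80,90,180))
for h in (.27,.20,.172): 
    q=cw(-36,0,172);q[2]=h;print(h,shift(q))
yc=Y.T@R;print("tool y in cupboard frame deg",np.degrees(np.arctan2(yc[1,1],yc[0,1])))
E
```

```text
[[ 0.     0.241  0.97 ]
 [ 0.     0.97  -0.241]
 [-1.     0.     0.   ]]
[0.62564249 0.13085594 0.172     ] [0.57491713 0.21673922 0.18      ]
0.27 [ -24.7 -396.7  576.5]
0.2 [  45.3 -396.7  576.5]
0.172 [  73.3 -396.7  576.5]
tool y in cupboard frame deg 71.00295838202045
```

Emit:
arm_command:
  series:
    - {"x": -15, "y": -15, "z": 20, "turn": -1}
    - {"x": -28, "y": -45, "z": 65, "turn": -3}
    - {"x": -28, "y": -75, "z": 110, "turn": -5}
    - {"x": -28, "y": -105, "z": 153, "turn": -7}
    - {"x": -28, "y": -135, "z": 196, "turn": -9}
    - {"x": -28, "y": -165, "z": 240, "turn": -11}
    - {"x": -28, "y": -195, "z": 283, "turn": -13}
    - {"x": -28, "y": -225, "z": 327, "turn": -15}
    - {"x": -28, "y": -255, "z": 370, "turn": -17}
    - {"x": -28, "y": -285, "z": 414, "turn": -19}
    - {"x": -28, "y": -315, "z": 458, "turn": -19}
    - {"x": -28, "y": -335, "z": 487, "turn": -19}
  jaw: -1

```text
time: 2.1
tcp_pos: [0.556, 0.2104, 0.2735]
ee_rot: [-5.5, 90.0, -0.6]
force: [0.2, 0.5, 0.1]
grip_width: -0.001
```

```bash
python3 - <<'E'
from h import *
t,R,s=pose();print(s["time"],t,s["grip_width"],s["force"],s["joint_pos"]);
for h in (.27,.19,.186): 
    q=cw(-36,0,172);q[2]=h;print(h,shift(q))
yc=Y.T@R;print(np.degrees(np.arctan2(yc[1,1],yc[0,1])))
E
```

```text
2.1 [0.55603629 0.21038942 0.27352487] -0.0014330119626917942 [0.18391075 0.45087229 0.08736871] [ 1.09566139e+01  5.11937652e+00  1.00366280e+02 -7.34778169e-03
  7.44796821e+01 -8.39741509e+01]
0.27 [  3.6 -85.2  63.5]
0.19 [ 83.6 -85.2  63.5]
0.186 [ 87.6 -85.2  63.5]
89.90272770637782
```

Emit:
arm_command:
  series:
    - {"x": 0, "y": -40, "z": 30, "turn": 0}
    - {"x": 4, "y": -75, "z": 56, "turn": 0}
    - {"x": 10, "y": -85, "z": 63.5, "turn": 0}
    - {"x": 35, "y": -85, "z": 63.5, "turn": 0}
    - {"x": 55, "y": -85, "z": 63.5, "turn": 0}
    - {"x": 62, "y": -85, "z": 63.5, "turn": 0}
    - {"x": 62, "y": -85, "z": 63.5, "turn": 0}

```text
time: 2.98
tcp_pos: [0.6261, 0.1317, 0.2111]
ee_rot: [176.6, 90.0, -178.5]
force: [-0.2, 0.4, -1.4]
grip_width: -0.002
```

```bash
python3 - <<'E'
from h import *
t,R,s=pose();print(t,s["force"],shift(cw(-36,0,186)))
a=robot.read_camera("wrist")[0];b=robot.read_camera("scene")[0];
b=cv2.resize(b[100:300,230:500],None,fx=2,fy=2)
cv2.imwrite("pics/w1.png",a);cv2.imwrite("pics/s1.png",b)
E
```

```text
[0.62614189 0.13170888 0.2110537 ] [-0.19796817  0.35298745 -1.39872355] [25.1 -0.8  0.4]
```

View pics/w1.png

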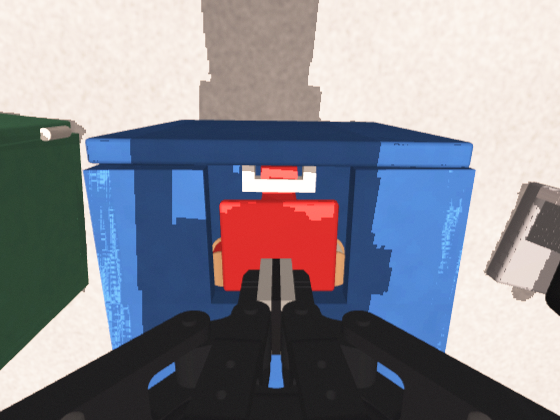

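View pics/s1.png

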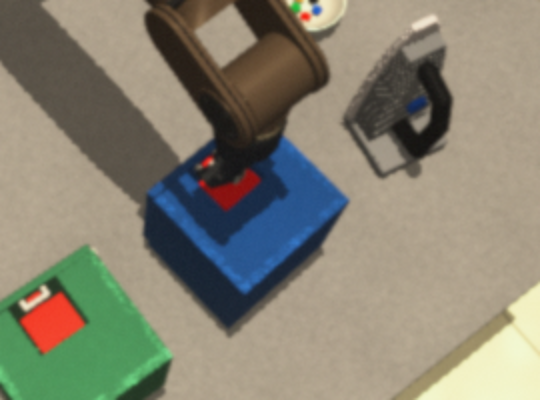

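The wrist view shows the shut fingertips at (277,270), centred over the red pad (220–338, 200–290), with the keeper ahead at (280,182). Next I'll press down.

Emit:
arm_command:
  series:
    - {"x": 12, "y": -0.5, "z": 0, "turn": 0}
    - {"x": 22, "y": -0.5, "z": 0, "turn": 0}
    - {"x": 27, "y": -0.5, "z": 0, "turn": 0}
    - {"x": 31, "y": -0.5, "z": 0, "turn": 0}
    - {"x": 35, "y": -0.5, "z": 0, "turn": 0}
    - {"x": 38, "y": -0.5, "z": 0, "turn": 0}
    - {"x": 38, "y": -0.5, "z": 0, "turn": 0}
    - {"x": 38, "y": -0.5, "z": 0, "turn": 0}
    - {"x": 38, "y": -0.5, "z": 0, "turn": 0}
    - {"x": 38, "y": -0.5, "z": 0, "turn": 0}

```text
time: 4.32
tcp_pos: [0.6271, 0.1311, 0.1748]
ee_rot: [-2.3, 89.9, 2.7]
force: [-4.0, -0.2, 4.8]
grip_width: -0.0
```

```bash
python3 - <<'E'
from h import *
t,R,s=pose();print(t,s["force"],shift(cw(-36,0,186)))
a=robot.read_camera("wrist")[0]
cv2.imwrite("pics/w2.png",a)
E
```

```text
[0.62714133 0.13106466 0.17476483] [-3.96855184 -0.24948473  4.78090511] [-11.2  -0.1  -0.5]
```

View pics/w2.png

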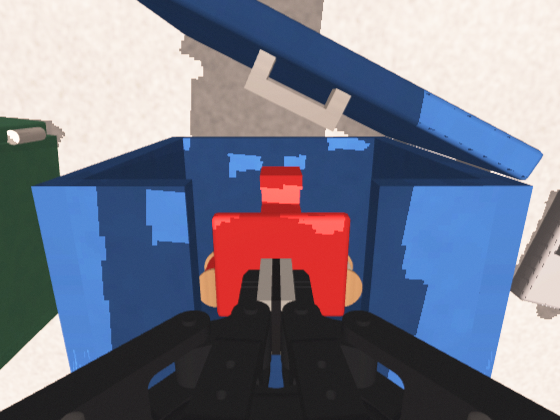

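The door has sprung open: the keeper is at (295,90), well clear of the hook. I'll hold the press a moment longer, then lift off.

Emit:
arm_command:
  series:
    - {"x": 0}
    - {"x": 0}
    - {"x": 0}
    - {"x": -10}
    - {"x": -30}
    - {"x": -55}
    - {"x": -75}
    - {"x": -80}
    - {"x": -80}

```text
$.series[0]: bad value
```

```bash
cat > door.py <<'E'
from h import *
def door(tag):
    for n in("scene","side"):
        p,W=cloud(n);cv2.imwrite(f"pics/{n}_{tag}.png",p)
        q=p.astype(int);b,g,r=q[...,0],q[...,1],q[...,2]
        m=(b>1.5*g)&(b>1.5*r)&(b>40)
        C=(W-O)@Y*1000
        k=m&(C[...,2]>168)&(C[...,2]<186)&(C[...,0]<-84)
        P=C[k][:,:2]
        if len(P)<8: print(n,"few",len(P));continue
        H=P-np.array([-80,90]); 
        vx,vy,x0,y0=cv2.fitLine(P.astype(np.float32),cv2.DIST_HUBER,0,.01,.01).ravel()
        if vy>0: vx,vy=-vx,-vy
        far=H[np.argmax((H**2).sum(1))]
        print(n,len(P),"theta",np.arctan2(-vx,-vy),"far",far)
E
python3 - <<'E'
from door import *
door("a")
t,R,s=pose();print(s["time"],t,s["force"])
E
```

```text
scene 120 theta 0.4575803 far [ -79.42271129 -158.85593133]
side 91 theta 0.4729894 far [ -89.88593618 -151.42215416]
4.475 [0.627146   0.13109355 0.17469936] [-3.35428549 -0.11700272  4.04685398]
```

Emit:
arm_command:
  series:
    - {"x": 0, "y": 0, "z": 0, "turn": 0}
    - {"x": 0, "y": 0, "z": 0, "turn": 0}
    - {"x": 0, "y": 0, "z": 0, "turn": 0}
    - {"x": 0, "y": 0, "z": 0, "turn": 0}
    - {"x": -10, "y": 0, "z": 0, "turn": 0}
    - {"x": -30, "y": 0, "z": 0, "turn": 0}
    - {"x": -55, "y": 0, "z": 0, "turn": 0}
    - {"x": -75, "y": 0, "z": 0, "turn": 0}
    - {"x": -80, "y": 0, "z": 0, "turn": 0}

```text
time: 5.6
tcp_pos: [0.628, 0.1311, 0.2574]
ee_rot: [-2.3, 89.6, 2.6]
force: [0.6, 0.3, 0.4]
grip_width: -0.001
```

```bash
python3 - <<'E'
from door import *
door("b")
t,R,s=pose();print(s["time"],t,s["force"]);print(R.round(3))
yc=Y.T@R;print(np.degrees(np.arctan2(yc[1,1],yc[0,1])))
th=.55
for r,d in((140,30),(140,14.5)):
  for th in(.5,.55,.6):
    e=np.array([-np.sin(th),-np.cos(th)]);n=np.array([np.cos(th),-np.sin(th)])
    c=np.array([-80,90])+r*e+d*n;print(r,d,th,c,shift(cw(*c,144)))
E
```

```text
scene 150 theta 0.5564939 far [ -93.76980931 -149.32948009]
side 105 theta 0.5350814 far [ -92.95708345 -148.69840905]
5.7 [0.62722383 0.13107256 0.25545506] [-0.11951    -0.38985096 -0.15696805]
[[ 0.004 -0.087  0.996]
 [ 0.     0.996  0.087]
 [-1.    -0.     0.004]]
89.93238721237708
140 30 0.5 [-120.79209855  -47.24432482] [111.1 -47.4 -85.8]
140 30 0.55 [-127.60047639  -45.03404996] [111.1 -45.2 -92.6]
140 30 0.6 [-134.28987783  -42.48626029] [111.1 -42.7 -99.3]
140 14.5 0.5 [-134.39462826  -39.81322897] [111.1 -40.  -99.4]
140 14.5 0.55 [-140.81460648  -36.93239791] [ 111.1  -37.1 -105.8]
140 14.5 0.6 [-147.08257986  -33.73430195] [ 111.   -33.9 -112.1]
```

View pics/side_b.png

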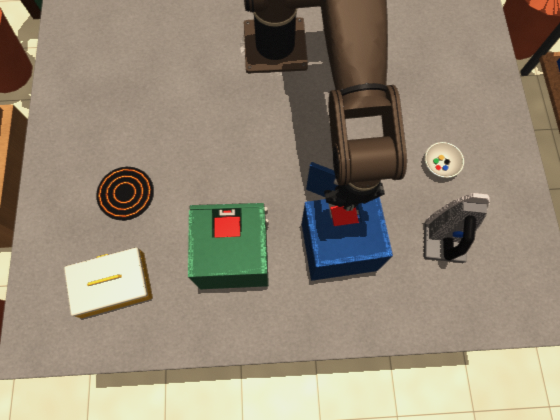

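The side view shows the door ajar at (320,180), about 0.55 rad. The fingers will go down at cupboard coordinates (-125,-46), between the door and the cupboard front.

Emit:
arm_command:
  series:
    - {"x": 0, "y": -20, "z": -35, "turn": 0}
    - {"x": 0, "y": -40, "z": -72, "turn": 0}
    - {"x": 0, "y": -46, "z": -89, "turn": 0}
    - {"x": 5, "y": -46, "z": -90, "turn": 0}
    - {"x": 25, "y": -46, "z": -90, "turn": 0}
    - {"x": 50, "y": -46, "z": -90, "turn": 0}
    - {"x": 75, "y": -46, "z": -90, "turn": 0}
    - {"x": 95, "y": -46, "z": -90, "turn": 0}
    - {"x": 106, "y": -46, "z": -90, "turn": 0}
    - {"x": 106, "y": -46, "z": -90, "turn": 0}

```text
time: 6.95
tcp_pos: [0.5413, 0.0777, 0.1472]
ee_rot: [33.0, 90.0, 37.9]
force: [-0.0, 0.5, 0.3]
grip_width: 0.003
```

```bash
python3 - <<'E'
from door import *
door("c")
a=robot.read_camera("wrist")[0];cv2.imwrite("pics/w3.png",a)
t,R,s=pose();print(s["time"],t,s["force"],((t-O)@Y*1000).round(1))
for th in(.55,.65,.75,.85,.95,1.05,1.15,1.25,1.35,1.45,1.5):
    e=np.array([-np.sin(th),-np.cos(th)]);n=np.array([np.cos(th),-np.sin(th)])
    d=11*abs(np.cos(th))+14.5*abs(np.sin(th)); d=min(d,17)
    c=np.array([-80,90])+140*e+d*n;w=cw(*c,149);print(th,c.round(),shift(w),np.hypot(*w[:2]).round(3))
E
```

```text
scene 120 theta 0.55461365 far [ -93.07965853 -149.74826039]
side 154 theta 0.5590287 far [-46.11338546 -69.40072266]
7.1 [0.54267934 0.07756388 0.14986972] [-0.72453028  0.86148644  1.16116368] [-124.3  -45.8  149.9]
0.55 [-139.  -38.] [  0.8   7.6 -14.4] 0.534
0.65 [-151.  -32.] [  0.7  14.  -26.9] 0.522
0.75 [-163.  -24.] [  0.7  21.8 -38.7] 0.511
0.85 [-174.  -15.] [  0.6  30.6 -49.7] 0.501
0.95 [-184.   -5.] [  0.5  40.5 -59.7] 0.493
1.05 [-193.    6.] [  0.5  51.3 -68.7] 0.486
1.15 [-201.   17.] [  0.4  63.  -76.6] 0.48
1.25 [-207.   30.] [  0.4  75.5 -83.3] 0.476
1.35 [-213.   43.] [  0.4  88.9 -88.7] 0.474
1.45 [-217.   58.] [  0.3 103.2 -92.9] 0.474
1.5 [-219.   65.] [  0.3 110.6 -94.4] 0.474
```

View pics/w3.png

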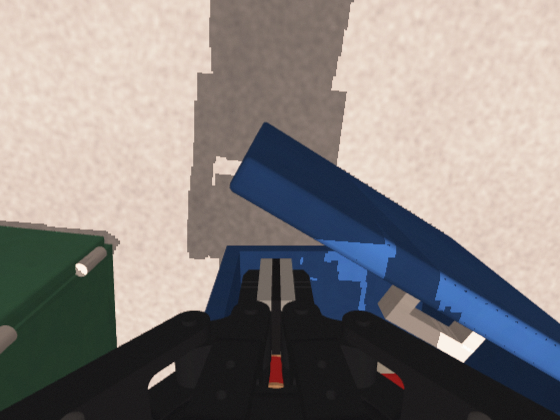

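The wrist view shows the fingertips at (277,270), between the door (230–550, 125–370) and the cupboard front. I'll push along the arc.

Emit:
arm_command:
  series:
    - {"x": 0, "y": 4, "z": -8, "turn": 0}
    - {"x": 0, "y": 8, "z": -14, "turn": 0}
    - {"x": 0, "y": 11, "z": -21, "turn": 0}
    - {"x": 0, "y": 14, "z": -27, "turn": 0}
    - {"x": 0, "y": 18, "z": -33, "turn": 0}
    - {"x": 0, "y": 22, "z": -39, "turn": 0}
    - {"x": 0, "y": 26, "z": -44, "turn": 0}
    - {"x": 0, "y": 31, "z": -50, "turn": 0}
    - {"x": 0, "y": 36, "z": -55, "turn": 0}
    - {"x": 0, "y": 41, "z": -60, "turn": 0}
    - {"x": 0, "y": 46, "z": -64, "turn": 0}
    - {"x": 0, "y": 51, "z": -69, "turn": 0}

```text
time: 8.6
tcp_pos: [0.4695, 0.1226, 0.1497]
ee_rot: [-4.5, 89.6, 0.5]
force: [2.8, -0.5, 2.5]
grip_width: 0.001
```

```bash
python3 - <<'E'
from door import *
door("d")
a=robot.read_camera("wrist")[0];cv2.imwrite("pics/w4.png",a)
t,R,s=pose();print(s["time"],t,s["force"],((t-O)@Y*1000).round(1))
for th in(1.05,1.15,1.25,1.35,1.4,1.45,1.5):
    e=np.array([-np.sin(th),-np.cos(th)]);n=np.array([np.cos(th),-np.sin(th)])
    d=11*abs(np.cos(th))+14.5*abs(np.sin(th)); d=min(d,17)
    c=np.array([-80,90])+140*e+d*n;w=cw(*c,149);print(th,c.round(),shift(w))
E
```

```text
scene 162 theta 1.0729042 far [-100.58798923  -54.03684321]
side 185 theta 1.0675801 far [-104.26253136  -48.48584231]
8.75 [0.4689911  0.12268667 0.14947902] [0.21496128 0.76142843 2.2403459 ] [-193.8    5.6  149.5]
1.05 [-193.    6.] [ 0.5 -0.   0.8]
1.15 [-201.   17.] [ 0.4 11.7 -7.1]
1.25 [-207.   30.] [  0.4  24.1 -13.7]
1.35 [-213.   43.] [  0.4  37.6 -19.2]
1.4 [-215.   50.] [  0.4  44.7 -21.5]
1.45 [-217.   58.] [  0.4  51.9 -23.3]
1.5 [-219.   65.] [  0.4  59.3 -24.8]
```

View pics/w4.png

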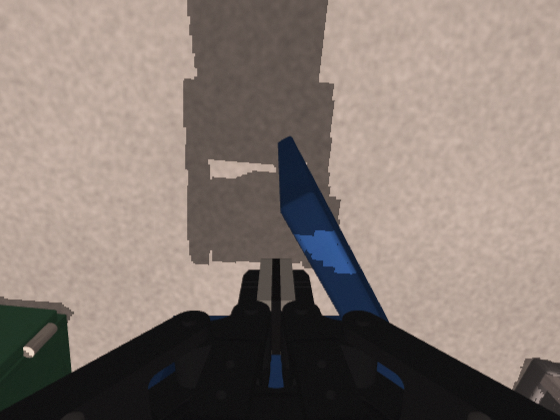

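The door is at about 1.07 rad with the fingers still on its inner face. I'll carry on to about 1.47.

Emit:
arm_command:
  series:
    - {"x": 0, "y": 6, "z": -4, "turn": 0}
    - {"x": 0, "y": 12, "z": -8, "turn": 0}
    - {"x": 0, "y": 18, "z": -11, "turn": 0}
    - {"x": 0, "y": 24, "z": -14, "turn": 0}
    - {"x": 0, "y": 31, "z": -17, "turn": 0}
    - {"x": 0, "y": 38, "z": -19, "turn": 0}
    - {"x": 0, "y": 45, "z": -21, "turn": 0}
    - {"x": 0, "y": 50, "z": -23, "turn": 0}
    - {"x": 0, "y": 54, "z": -23, "turn": 0}
    - {"x": 0, "y": 54, "z": -23, "turn": 0}

```text
time: 10.0
tcp_pos: [0.441, 0.1749, 0.1494]
ee_rot: [9.6, 89.8, 14.6]
force: [1.6, -0.5, 5.0]
grip_width: 0.004
```

```bash
python3 - <<'E'
from door import *
door("e")
a=robot.read_camera("wrist")[0];cv2.imwrite("pics/w5.png",a)
t,R,s=pose();print(s["time"],t,s["force"],((t-O)@Y*1000).round(1))
E
```

```text
scene 166 theta 1.4976717 far [-123.72977188   -7.56137293]
side 181 theta 1.5054334 far [-123.19639332   -3.92385797]
10.15 [0.44104974 0.17472784 0.14938707] [1.39550765 0.15736977 5.07669956] [-217.    59.9  149.4]
```

View pics/w5.png

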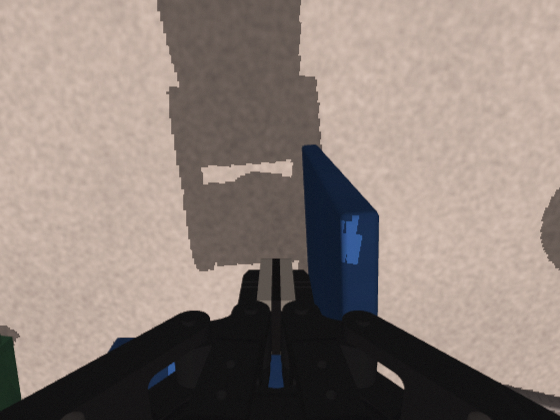

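The door is at about 1.5 rad. I'll back the fingers away from it (-y), then raise them.

Emit:
arm_command:
  series:
    - {"x": 0, "y": -8, "z": 0, "turn": 0}
    - {"x": 0, "y": -20, "z": 0, "turn": 0}
    - {"x": 0, "y": -35, "z": 0, "turn": 0}
    - {"x": -5, "y": -45, "z": 0, "turn": 0}
    - {"x": -30, "y": -48, "z": 0, "turn": 0}
    - {"x": -65, "y": -50, "z": 0, "turn": 0}
    - {"x": -100, "y": -55, "z": 0, "turn": 0}
    - {"x": -130, "y": -75, "z": 0, "turn": 0}
    - {"x": -150, "y": -110, "z": 0, "turn": 0}
    - {"x": -155, "y": -150, "z": 0, "turn": 0}
    - {"x": -155, "y": -180, "z": 0, "turn": 0}
    - {"x": -155, "y": -180, "z": 0, "turn": 0}

```text
time: 11.65
tcp_pos: [0.4562, -0.0066, 0.3046]
ee_rot: [8.0, 89.8, 12.8]
force: [0.2, -0.2, -0.3]
grip_width: -0.001
```

```bash
python3 - <<'E'
from door import *
door("f")
t,R,s=pose();print(s["time"],t,s["force"])
for n in("scene","side"):
    d=robot.read_camera(n)[1];_,W=cloud(n,d)
    for q in("iron","dish","green_cupboard_door"):
        r=robot.silhouettes(n,q)
        if r:
            P=W[r[0]["pixels"]];P=P[P[:,2]>.012];print(n,q,r[0]["score"],r[0]["extent"],np.nanpercentile(P,[2,98],axis=0).round(3).tolist())
E
```

```text
scene 250 theta 1.4470701 far [-173.61688726  -18.37479025]
side 265 theta 1.4458755 far [-175.32810253  -16.63561129]
11.75 [ 0.45601501 -0.00489786  0.3043259 ] [ 0.42999714  0.54762982 -0.43652592]
scene iron 0.71 [402.3, 107.6, 54.1, 80.0] [[0.613, 0.369, 0.016], [0.723, 0.459, 0.239]]
scene dish 0.76 [365.5, 84.8, 36.6, 30.6] [[0.386, 0.404, 0.012], [0.485, 0.502, 0.038]]
scene green_cupboard_door 0.6 [212.0, 222.8, 63.7, 43.9] [[0.584, -0.23, 0.095], [0.614, -0.069, 0.182]]
side iron 0.87 [424.3, 193.1, 63.5, 68.6] [[0.612, 0.371, 0.017], [0.723, 0.46, 0.244]]
side dish 0.67 [426.4, 141.3, 40.6, 39.1] [[0.384, 0.407, 0.012], [0.483, 0.504, 0.038]]
side green_cupboard_door 0.7 [187.8, 203.6, 81.4, 23.1] [[0.583, -0.229, 0.053], [0.609, -0.062, 0.181]]
```

View pics/side_f.png

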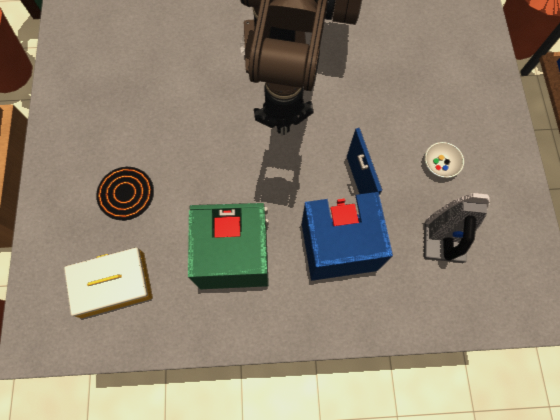

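View pics/scene_f.png

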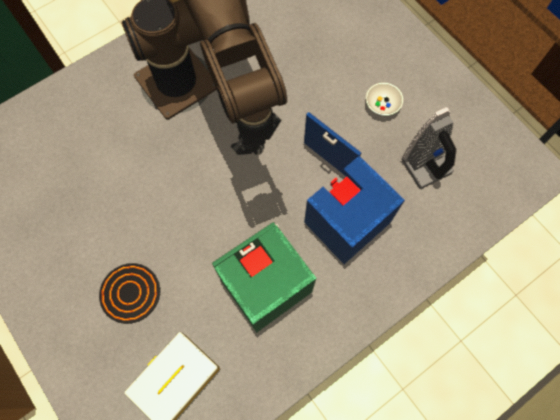

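The side view shows the blue door standing open at (363,160), about 83° and steady. The green door, iron and dish have not moved, and the arm is clear. I'll hand the job in.

```bash
python3 - <<'E'
from door import *
door("g"); print(robot.sign_off())
E
```

```text
scene 242 theta 1.4467713 far [-173.38717104  -18.62048324]
side 275 theta 1.4505426 far [-175.87005192  -13.65394556]
the job is handed in; nothing more can be done
None
```

The blue cupboard is open. I pressed its red hook down about 11 mm with shut fingers, the door sprang to about 0.55 rad, and I swung it wide from the inner face. The job is handed in after about 12 s of robot time.

- **Door:** it stands at about 1.45 rad (83°), steady across two looks from both cameras. Readings of about 1.50 rad taken while the gripper was still beside the door were slightly higher; the view was partly blocked then.
- **Green cupboard, iron and dish:** the green door is still shut. The iron and the dish measure within about 4 mm of where they started, which is within camera noise.
- **Robot:** the arm is clear of everything. The highest wrist force I read was about 6 N, while pressing the hook.

No check failed.

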